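# Wedge the rocking coffee grinder firm and level

## Robot

A 6-joint arm with a two-finger parallel gripper is mounted at the origin on the work surface. World frame = base frame: x ahead of the robot, y to its left, z up, the work surface at z = 0. Lengths are in mm, angles in rad, forces in N, time in s.
With the tool pointing down it reaches from about 425 to 950 mm from the base axis. Payload 3.5 kg.
Tool frame: the origin (TCP) lies at the very end of the fingers, on their centre line; the grasp point (between the pads) lies 19 mm behind it; x points along the fingers, y is the direction in which the jaws open and shut, and the axes are right-handed (so a half turn about x gives the same grasp; the last joint's range is limited). The gripper opens to 85 mm and grips with 20 to 120 N. Pads are 22 mm wide; open, the fingers measure 114 mm over their backs; the gripper's body (76 mm by 85 mm) begins 54 mm behind the grasp point. The pads swing forward as they close: fully open they stand 13 mm farther back than shut.
Start: joints at [1.18, 0.286, 1.577, -0, 1.279, -0.15], TCP at [160.937, 655.519, 198.025] pointing down, gripper open.
Joint ranges: [-2.77, 2.77], [-0.9, 2.22], [0.21, 2.48], [-1.53, 4.67], [0.24, 2.81], [-2.84, 2.84]. Speed limits (rad/s): [2.79, 2.79, 3.14, 3.14, 3.14, 3.14].

## Interface

Orientations are given as [roll, pitch, yaw] about the fixed x, y, z axes, in that order (R = Rz(yaw) Ry(pitch) Rx(roll)).
In Python, from bench import r, eyes, find_in, cut_out, tip_of gives the robot as it stands.
- The arm moves only by the tool move_arm, never from a script. Its argument "commands" is a list of rows, each a list of 3 entries, a list of its own where there are three numbers: the shift along the world's x, y, z as a fraction of full scale, then the turn, a rotation vector about the world's x, y, z as a fraction of full scale, then the opening, from 0 (shut) to 1 (fully open). A call has exactly 8 rows; each row shifts and turns the pose as measured when the row begins; what a row does not reach is not made up. Full scale, the value 1, is 0.025 m for a shift and 6 degrees for a turn. A row lasts 1/12 s, in which the tool goes at most 41.7 mm and 7.16 degrees, less where a joint would pass 70% of its speed; a pose out of reach is approached as far as the arm can. A call with a number of a shift or a turn outside -1 to 1 is refused whole. A call with a gripper value outside its range is refused whole. The fingers move at their own pace and stop on an object; "squeeze" is the grip in N (left out, the last holds). Time passes only in rows, so rows that do not move let the fingers close, or fill a call up. It gives the time, the measured TCP pose, the force and the opening at its end, in the units of the state.
- r.state(): the state, without advancing time (a new reading comes with each control period).
- eyes.read_camera(name): name is "side" or "top"; returns (picture, depth): 384x512x3 uint8, red, green, blue; 384x512 float32, mm along the optical axis (not along the pixel's ray), 0 where there is no reading.
- eyes.get_calibration(name): a dict with "vertical_fov" (degrees; the focal length in pixels is half the picture's height over the tangent of half this angle, whatever the lens; pixels are square), "cx", "cy" (the principal point, pixels), "position" and "rotation" of the camera in the world. Camera axes: x right, y up, looking along -z (the intrinsics and any distortion apply to the point x, -y, -z); pixel columns grow to the right and rows downward; lengths in mm; the calibration is good to about 2 mm. A picture is of the moment at which its call begins. get_calibration takes no time and is no camera call.
- r.hand_in(): hands the job in, once; it reports no verdict.
Trained networks look in the newest picture that a camera, given by its name, has taken for a name from the list of things; names that differ only in an ending like _2 or _b are one class to them, and where a whole thing is asked for, a point or a joint stands for the part that bears it (a point fixed in the world has none). Each returns a list of dicts, best first, with "score" (0 to 1); they miss things now and then, are a little off and sometimes report something else, mostly with a low value. They report only what shows in the picture. A call takes as long as a camera call. They do not tell look-alikes from the thing itself.
- find_in(camera, label): "extent" ([left, top, width, height] as shares, 0 to 1, of the picture: columns of its width, rows of its height, round what is visible of it).
- cut_out(camera, label): "pixels" (384x512 bool, what is visible of it) and "extent" ([left, top, width, height] as shares, 0 to 1, of the picture: columns of its width, rows of its height, round what is visible of it).
- tip_of(camera, label): "position" ([row, column] as shares, 0 to 1, of the picture: columns of its width, rows of its height: a listed point, or the origin of a listed thing).
The state is a dict: "clock": time; "q": joint angles; "joint_vel": joint speeds; "joint_torque": joint torques, N m; "position": TCP position; "ee_rot": TCP orientation; "wrist_force": force on the tool from outside, world axes, zero at the start; "torque": the same for the moment, N m; "width": opening from 0.0 (shut) to 1.0 (fully open).
Only numpy, scipy, OpenCV 4.12 (cv2) and the standard library are available. Lean on these libraries where they do the work, as an engineer would, in place of code of your own. Each camera call takes 0.05 s, during which the arm holds its last target. There are 200 camera calls.

## Task

The coffee grinder rocks on the bar because its front left foot (the corner nearest you, on your left as you face it) is too short. Take the grey plastic wedge and gently slide its thin end under that foot until the grinder stands level and firm on all four corners: feel for the last foot coming down and the wedge taking up some load, and stop there, without forcing the wedge or shifting the grinder from its place. Leave the wedge lying in there and let go; do not lean on the grinder, and leave the other things on the bar alone.

Things in the scene. Friction and masses are not known exactly. Their poses are not given: they have to be found in the camera images.
- grinder: coffee grinder, black and aluminium, ~2.6 kg, loose; base plate 260 (x) x 170 (y), 18 to 34 mm above the origin; column, from 160 mm up a head (x -80 to 96, y +-56), clear hopper, 370 high. Origin: base centre at sole level; x from its front (robot side) to its back, y to its left, z up. It stands on four rubber feet; at the start it leans 0.04 to 0.07 rad onto the short one, back right foot in the air
- foot_front_left: the short foot, 28 mm across, sole 15 across with a shallow chamfer 2.4 high that a thin edge rides up; at x -105, y +68 on the grinder, 17 mm in from the base's left edge, 25 from its front. Origin on its axis at the grinder's origin level; its sole is 4.8 to 8 mm higher. It carries 0.5 to 3 N while the grinder rocks: the wedge slides in with a light push (1 to 6 N, most on the chamfer)
- foot_back_right: full-length foot, same shape, at x 115, y -68 on the grinder, origin on its axis within 1.5 mm of its sole. It hangs clear until the wedge is far enough in; where it touches down must be felt, as feet differ by up to 1.5 mm (all bearing: within 0.014 rad of level). From then the push rises steeply, 2 to 3 N per mm: stop some 4 to 5 N above the light push
- foot_front_right: full-length foot, same shape, at x -105, y -68 mm on the grinder, origin on its axis at its sole. If the wedge is pushed some 3 mm past the first touch of the back right foot (a push above some 10 N), this foot and the back left one lose their load and the grinder slides out of place
- foot_back_left: full-length foot, same shape, at x 115, y 68 mm on the grinder, origin on its axis at its sole
- wedge: grey plastic wedge, 132 mm long, 30 mm wide, 80 g, lying flat on the bar. The tapered part is 100 mm long, 2 mm thick at the tip and 14 mm where the heel begins; the heel is a block 32 mm long, 30 mm wide and 28 mm high to grip or push. Origin: centre of its underside; x points from heel to tip, z up
- wedge_tip (a point): middle of the thin end, at the underside, 66 mm from the wedge's origin; axes as the wedge's
- wedge_heel (a point): centre of the heel block, 50 mm behind the wedge's origin and 14 mm above the underside; axes as the wedge's
- portafilter: espresso portafilter lying on the bar, steel basket 72 mm wide with a black handle 90 mm long; origin under the basket; a bystander
- tamper: coffee tamper standing on its 58 mm base, 93 mm high; a bystander
- milk_jug: open steel milk jug, 82 mm wide, 105 mm high, handle at its side; a bystander
- paper_cup: empty paper cup, 80 mm wide, 95 mm high; a bystander
- squeeze_bottle: clear squeeze bottle with white cap, 60 mm wide, 170 mm high; a bystander
- espresso_cup: white ceramic espresso cup with handle, 64 mm wide, 58 mm high; a bystander
- cocoa_tin: plain metal tin, 72 mm wide, 100 mm high; a bystander
Mind the look-alikes: they are no part of the job. Of the things shaped like the wedge, the grey one is meant.

How it is judged (in metres and radians):
On the way:
1. the wedge is in under the short foot and bears on it (contact force between wedge and foot_front_left above 0.2 N), for 0.1 s.
At the end, for the whole second after the job is handed in: The grinder is within 1 degree (0.0175 rad) of level and stands firm: each of its three full feet presses on the bar with at least 1 N and the short foot on the wedge with at least 1 N; the wedge lies flat (within 0.05 rad); grinder and wedge are at rest (angle between grinder's own z axis and vertical below 0.0175 rad and contact force between each of foot_front_right, foot_back_left, foot_back_right and anything else above 1 N and contact force between wedge and foot_front_left above 1 N and angle between wedge's own z axis and vertical below 0.05 rad and linear speed of each of grinder, wedge below 0.01 m/s); the robot touches nothing.
It fails at once if the grinder is shoved more than 3 mm (a front right or back left foot slides that far) (distance of any of foot_front_right, foot_back_left from where it was at the start of the episode above 0.003 m).
It fails at once if the wedge is forced: it bears on the grinder with more than 11 N (contact force between wedge and grinder above 11 N).
It fails at once if the grinder is tipped more than 0.12 rad (angle between grinder's own z axis and vertical above 0.12 rad).
It fails at once if the robot leans on the grinder with more than 8 N (contact force between any of the arm, the fingers and grinder above 8 N).
It fails at once if another thing on the bar is moved more than 30 mm (distance of any of portafilter, tamper, milk_jug, paper_cup, squeeze_bottle, espresso_cup, cocoa_tin from where it was at the start of the episode above 0.03 m).
It also fails if it takes over 42 s, if anything falls off the work surface, if the arm or the gripper's body presses on something with over 40 N, if the wrist force passes 120 N, or if a joint passes its speed limit or range.

## Working session

There is one attempt and no reset: what is moved stays moved. The work goes in short steps, Python scripts to look and compute and a tool call to move; the robot and the scene stay as the last step left them, time stands still between calls to the robot, and variables do not carry over. Pictures are saved under pics/ and viewed, about 8 in all and at most 12, crops included, and the job is handed in when it is done.

Besides the shell and the picture viewer there is one more tool, called after ">>>" by a JSON object that holds its "op" and its "data", one argument or row to a line. move_arm: Moves the arm, as the interface text tells. Its arguments: {"type":"object","properties":{"commands":{"type":"array"},"squeeze":{"type":"number"}},"required":["commands"]}

```bash
mkdir -p pics; cat > h.py <<'E'
import numpy as np, cv2
from bench import r, eyes, find_in, cut_out, tip_of
def cal(n):
    c=eyes.get_calibration(n); f=192/np.tan(np.radians(c['vertical_fov'])/2); return c,f
def ray(n,row,col):
    c,f=cal(n); d=np.array([(col-c['cx'])/f,-(row-c['cy'])/f,-1.0]); return np.array(c['position']),np.array(c['rotation'])@d
def atz(n,row,col,z):
    p,d=ray(n,row,col); return p+d*(z-p[2])/d[2]
def atd(n,row,col,dep):
    p,d=ray(n,row,col); return p+d*dep
def proj(n,P):
    c,f=cal(n); v=np.array(c['rotation']).T@(np.array(P)-c['position']); return c['cy']-f*v[1]/-v[2], c['cx']+f*v[0]/-v[2]
def snap(n,fn):
    im,d=eyes.read_camera(n); cv2.imwrite('pics/'+fn,im[:,:,::-1]); np.save('pics/'+fn+'.npy',d); return im,d
E
python3 - <<'E'
from h import *
ims=[]
for n in ('top','side'):
    im,d=snap(n,n+'0.png'); ims.append(im); print(n,{k:np.round(v,3).tolist() if k=='rotation' else v for k,v in eyes.get_calibration(n).items()})
    for l in ('wedge','wedge_tip','wedge_heel','foot_front_left','foot_front_right','foot_back_left','grinder'):
        t=[(round(x['score'],2),round(x['position'][0]*384),round(x['position'][1]*512)) for x in tip_of(n,l)[:3]]
        print(l,t)
    print([(round(x['score'],2),np.round(np.array(x['extent'])*[512,384,512,384])) for x in cut_out(n,'wedge')[:3]])
print(r.state())
E
```

```text
top {'vertical_fov': 50.88984877046216, 'cx': 253.7355800447966, 'cy': 193.96079288542154, 'position': array([ 420.08819431,  -13.69352036, 1433.02908058]), 'rotation': [0.082, 0.007, -1.568]}
wedge [(0.73, 208, 197), (0.73, 246, 363), (0.59, 261, 192)]
wedge_tip [(0.79, 231, 192), (0.68, 265, 206)]
wedge_heel [(0.74, 254, 179), (0.62, 195, 197)]
foot_front_left [(0.36, 254, 136)]
foot_front_right [(0.44, 258, 138)]
foot_back_left [(0.24, 154, 368)]
grinder [(0.96, 170, 311)]
[(0.9, array([172., 249.,  37.,  22.])), (0.64, array([188., 191.,  15.,  37.]))]
side {'vertical_fov': 45.99366609150439, 'cx': 260.215781022966, 'cy': 198.9484276483148, 'position': array([ 298.46716336, -864.12866163,  997.05900022]), 'rotation': [0.747, -0.004, -0.303]}
wedge [(0.75, 167, 215), (0.68, 171, 162), (0.58, 160, 228)]
wedge_tip [(0.9, 186, 153), (0.66, 168, 195), (0.41, 335, 231)]
wedge_heel [(0.94, 160, 232), (0.67, 156, 164)]
foot_front_left []
foot_front_right [(0.49, 273, 352)]
foot_back_left [(0.21, 160, 230)]
grinder [(0.67, 253, 306), (0.31, 317, 354)]
[(0.7, array([151., 153.,  14.,  34.])), (0.66, array([195., 155.,  44.,  14.])), (0.62, array([294., 298.,  36.,  48.]))]
{'clock': 0.9, 'q': array([ 1.17996933e+00,  2.86271433e-01,  1.57671369e+00,  3.60495468e-05,
        1.27859857e+00, -1.50007207e-01]), 'joint_vel': array([ 0.00124072,  0.00073583,  0.00040632, -0.00024679, -0.00067859,
        0.00094196]), 'joint_torque': array([ 1.38447335e-04, -4.05974400e+01, -2.92943019e+01, -1.99911433e-04,
        5.21142374e-04,  2.83246663e-06]), 'position': array([160.94637628, 655.51326656, 198.03650956]), 'ee_rot': array([2.73745403, 1.57076066, 2.49662386]), 'wrist_force': array([ 0.08919561, -0.53673306,  0.26657196]), 'torque': array([-0.03461375,  0.00804705,  0.01382995]), 'width': 1.000026798974908}
```

```bash
sed -i 's/^from bench/from scipy.spatial.transform import Rotation as Ro\nfrom bench/; s/c=eyes.get_calibration(n);/c=dict(eyes.get_calibration(n)); c["rotation"]=Ro.from_euler("xyz",c["rotation"]).as_matrix();/' h.py
python3 - <<'E'
from h import *
a=cv2.imread('pics/top0.png');b=cv2.imread('pics/side0.png')
cv2.imwrite('pics/a.png',cv2.resize(a[100:330,100:420],None,fx=2.4,fy=2.4,interpolation=2)); cv2.imwrite('pics/b.png',cv2.resize(b,None,fx=1.5,fy=1.5,interpolation=2))
D=np.load('pics/top0.png.npy'); 
for rr,cc in ((208,197),(261,192),(231,192),(265,206),(254,179),(195,197),(254,136),(246,363)): print(rr,cc,atz('top',rr,cc,0).round(), atd('top',rr,cc,D[rr,cc]).round())
D=np.load('pics/side0.png.npy'); 
for rr,cc in ((167,215),(171,162),(186,153),(168,195),(160,232),(156,164),(273,352),(317,354)): print(rr,cc,atz('side',rr,cc,0).round(), atd('side',rr,cc,D[rr,cc]).round())
E
```

```text
208 197 [487. 198.   0.] [487. 197.   2.]
261 192 [301. 213.   0.] [301. 212.   6.]
231 192 [406. 214.   0.] [406. 215.  -3.]
265 206 [287. 163.   0.] [288. 163.   6.]
254 179 [325. 259.   0.] [326. 255.  21.]
195 197 [534. 199.   0.] [531. 194.  31.]
254 136 [324. 411.   0.] [325. 409.   7.]
246 363 [ 355. -389.    0.] [ 357. -379.   36.]
167 215 [481. 192.  -0.] [481. 191.   0.]
171 162 [315. 223.   0.] [315. 213.   9.]
186 153 [278. 164.   0.] [278. 160.   4.]
168 195 [418. 206.   0.] [418. 205.   1.]
160 232 [541. 208.   0.] [536. 183.  23.]
156 164 [333. 292.   0.] [332. 253.  34.]
273 352 [ 728. -306.    0.] [ 722. -315.   15.]
317 354 [ 679. -423.    0.] [ 664. -440.   38.]
```

View pics/a.png

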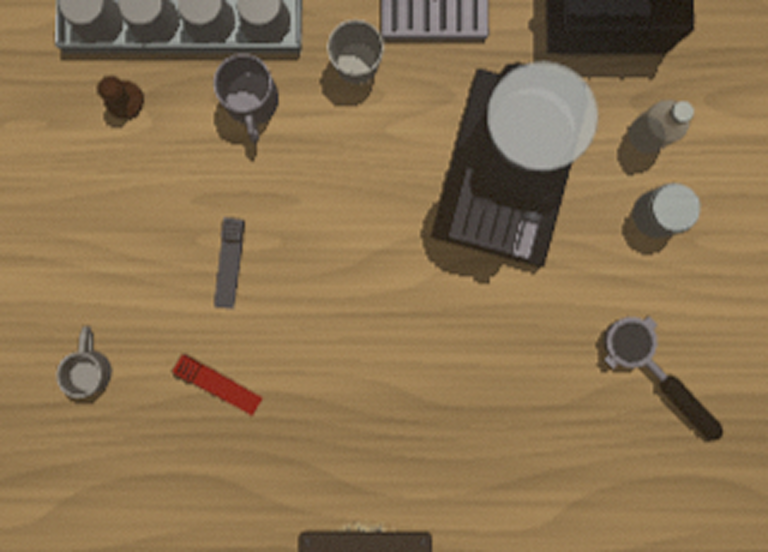

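View pics/b.png

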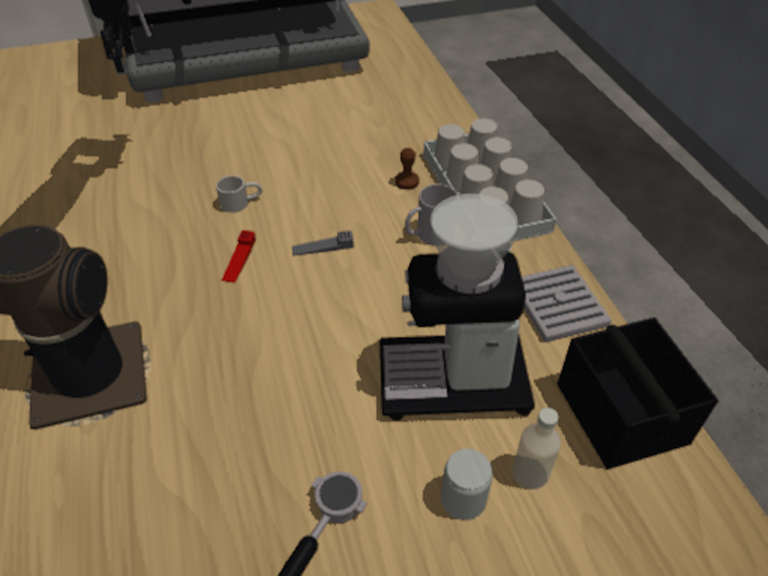

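```bash
python3 - <<'E'
from h import *
def cloud(n,mask):
    D=np.load(f'pics/{n}0.png.npy'); rr,cc=np.nonzero(mask&(D>0)); c,f=cal(n); d=D[rr,cc]
    return np.c_[(cc-c['cx'])/f*d,-(rr-c['cy'])/f*d,-d]@c['rotation'].T+c['position']
# wedge: window, above bar or grey (low saturation)
for n in ('top','side'):
    im=cv2.imread(f'pics/{n}0.png').astype(int); sat=im.max(2)-im.min(2)
    w=np.zeros((384,512),bool)
    if n=='top': w[185:233,183:206]=1
    else: w[150:175,190:240]=1
    P=cloud(n,w&(sat<28)); P=P[P[:,2]<60]; print(n,'wedge n',len(P))
    print(' rect',cv2.minAreaRect(P[:,:2].astype(np.float32)))
    H=P[P[:,2]>20]; print(' heel',H.mean(0).round(1), np.percentile(P[:,0],[1,99]).round(1)); 
    lo=P[P[:,0]<np.percentile(P[:,0],12)]; print(' tip area',lo.mean(0).round(1))
A=[]
for n in ('top','side'):
    m=np.zeros((384,512),bool)
    if n=='top': m[120:220,270:350]=1
    else: m[220:280,245:360]=1
    P=cloud(n,m); P=P[(P[:,2]>14)&(P[:,2]<48)&(P[:,0]>450)&(P[:,1]<10)&(P[:,1]>-320)]
    rc=cv2.minAreaRect(P[:,:2].astype(np.float32)); print(n,len(P),rc); print(cv2.boxPoints(rc).round())
    A.append(P)
rc=cv2.minAreaRect(np.vstack(A)[:,:2].astype(np.float32)); print(rc,cv2.boxPoints(rc).round())
P=A[0]; q=P[P[:,2]>22]; 
c,*_=np.linalg.lstsq(np.c_[q[:,:2],np.ones(len(q))],q[:,2],rcond=None); print('plane',c)
for n in('side',): print(cal(n)[1])
E
```

```text
top wedge n 307
 rect ((482.2902526855469, 203.4741973876953), (28.9864559173584, 128.22366333007812), 82.1749267578125)
 heel [531.3 197.5  27.5] [420.  545.7]
 tip area [427.2 209.9   2.5]
side wedge n 330
 rect ((481.7981872558594, 200.42953491210938), (35.21651840209961, 128.2278289794922), 83.76114654541016)
 heel [530.7 191.6  27.3] [419.9 543.5]
 tip area [427.9 206.5   3.3]
top 1509 ((658.3490600585938, -216.89791870117188), (170.3134307861328, 329.5660095214844), 74.65754699707031)
[[ 477. -255.]
 [ 795. -343.]
 [ 840. -178.]
 [ 522.  -91.]]
side 3413 ((624.7028198242188, -209.64097595214844), (172.9120635986328, 259.83087158203125), 74.61753845214844)
[[ 477. -259.]
 [ 727. -327.]
 [ 773. -161.]
 [ 522.  -92.]]
((657.945556640625, -217.9281005859375), (173.46267700195312, 329.4396667480469), 74.84367370605469) [[ 476. -259.]
 [ 794. -345.]
 [ 840. -177.]
 [ 522.  -91.]]
plane [-3.44525895e-03 -3.12316504e-02  2.91113597e+01]
452.39317602388957
```

>>> {"op": "move_arm", "data": {
  "commands": [
    [[0.5,-0.6,0],[0,0,-1],1],
    [[0.5,-0.6,0],[0,0,-1],1],
    [[0.5,-0.6,0],[0,0,-1],1],
    [[0.5,-0.6,0],[0,0,-1],1],
    [[0.5,-0.6,0],[0,0,-1],1],
    [[0.5,-0.6,0],[0,0,-1],1],
    [[0.5,-0.6,0],[0,0,-1],1],
    [[0.5,-0.6,0],[0,0,-1],1]
  ]
}}

```text
clock: 1.57
position: [261.3, 533.0, 198.1]
ee_rot: [2.2, 1.568, 1.09]
wrist_force: [0.6, 0.3, -0.2]
width: 0.996
```

>>> {"op": "move_arm", "data": {
  "commands": [
    [[0.5,-0.6,0],[0,0,-1],1],
    [[0.5,-0.6,0],[0,0,-1],1],
    [[0.5,-0.6,0],[0,0,-1],1],
    [[0.5,-0.6,0],[0,0,-1],1],
    [[0.5,-0.6,0],[0,0,-1],1],
    [[0.5,-0.6,0],[0,0,-1],1],
    [[0.5,-0.6,0],[0,0,-1],1],
    [[0.5,-0.6,0],[0,0,-1],1]
  ]
}}

```text
clock: 2.23
position: [365.8, 406.7, 199.6]
ee_rot: [2.296, 1.565, 0.305]
wrist_force: [0.2, 0.4, 0.3]
width: 1.001
```

>>> {"op": "move_arm", "data": {
  "commands": [
    [[0.4,-0.5,0],[0,0,-0.75],1],
    [[0.4,-0.5,0],[0,0,-0.75],1],
    [[0.4,-0.5,0],[0,0,-0.75],1],
    [[0.4,-0.5,0],[0,0,-0.75],1],
    [[0.4,-0.5,0],[0,0,-0.75],1],
    [[0.4,-0.5,0],[0,0,-0.75],1],
    [[0.4,-0.5,0],[0,0,-0.75],1],
    [[0.4,-0.5,0],[0,0,-0.75],1]
  ]
}}

```text
clock: 2.9
position: [450.3, 300.7, 201.4]
ee_rot: [2.504, 1.562, -0.151]
wrist_force: [-0.1, -0.6, -0.4]
width: 0.997
```

>>> {"op": "move_arm", "data": {
  "commands": [
    [[0.4,-0.5,-0.4],[0,0,-0.7],1],
    [[0.4,-0.5,-0.4],[0,0,-0.7],1],
    [[0.4,-0.5,-0.4],[0,0,-0.7],1],
    [[0.4,-0.5,-0.4],[0,0,-0.7],1],
    [[0.4,-0.5,-0.4],[0,0,-0.7],1],
    [[0.4,-0.5,-0.4],[0,0,-0.7],1],
    [[0.3,-0.5,-0.4],[0,0,-0.7],1],
    [[0,0,0],[0,0,0],1]
  ]
}}

```text
clock: 3.57
position: [524.0, 207.1, 132.0]
ee_rot: [2.763, 1.554, -0.437]
wrist_force: [-1.1, -0.0, -0.0]
width: 1.005
```

```bash
python3 - <<'E'
from h import *
s=r.state(); R=Ro.from_euler('xyz',s['ee_rot']).as_matrix(); print(s['position'],R.round(3).tolist(),np.degrees(np.arctan2(R[1,1],R[0,1])),s['q'])
E
```

```text
[523.97123452 207.09421284 131.95518104] [[0.015, -0.058, -0.998], [-0.007, -0.998, 0.058], [-1.0, 0.006, -0.015]] -93.32966063800325 [ 0.20139833  0.0994092   1.91947321 -0.01109171  1.10934005  1.83513271]
```

>>> {"op": "move_arm", "data": {
  "commands": [
    [[0.15,-0.25,0],[0.07,0.14,-0.7],1],
    [[0.15,-0.2,0],[0,0,0],1],
    [[0,0,-0.6],[0,0,0],1],
    [[0,0,-0.6],[0,0,0],1],
    [[0,0,-0.6],[0,0,0],1],
    [[0,0,-0.6],[0,0,0],1],
    [[0,0,-0.6],[0,0,0],1],
    [[0,0,0],[0,0,0],1]
  ]
}}

```text
clock: 4.23
position: [534.6, 197.8, 60.2]
ee_rot: [-2.729, 1.56, 0.297]
wrist_force: [0.4, -0.5, -0.5]
width: 1.003
```

```bash
cat > st.py <<'E'
from h import *
s=r.state(); R=Ro.from_euler('xyz',s['ee_rot']).as_matrix(); x=R[:,0]
print(s['position'].round(1),'yang',np.degrees(np.arctan2(R[1,1],R[0,1])).round(2),'level fix(frac)',(np.degrees([-x[1],x[0]])/6).round(3),'F',s['wrist_force'].round(2),'T',s['torque'].round(2),'w',round(s['width'],3),'t',round(s['clock'],2))
E
python3 st.py; python3 - <<'E'
from h import *
im,d=snap('side','s1.png'); cv2.imwrite('pics/s1c.png',cv2.resize(im[100:230,140:300,::-1],None,fx=4,fy=4,interpolation=2))
E
```

```text
[534.6 197.8  60.2] yang -96.58 level fix(frac) [-0.03   0.097] F [ 0.37 -0.55 -0.53] T [-0.07  0.01  0.06] w 1.003 t 4.23
```

View pics/s1c.png

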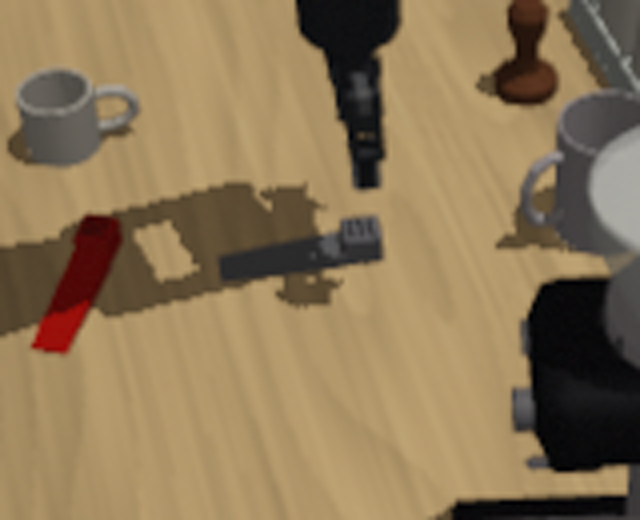

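>>> {"op": "move_arm", "data": {
  "commands": [
    [[-0.12,-0.08,-0.3],[-0.03,0.1,-0.15],1],
    [[0,0,-0.4],[0,0,0],1],
    [[0,0,-0.4],[0,0,0],1],
    [[0,0,-0.4],[0,0,0],1],
    [[0,0,-0.3],[0,0,0],1],
    [[0,0,-0.2],[0,0,0],1],
    [[0,0,0],[0,0,0],1],
    [[0,0,0],[0,0,0],1]
  ]
}}

```text
clock: 4.95
position: [535.0, 197.3, 11.4]
ee_rot: [-2.852, 1.562, 0.162]
wrist_force: [-0.2, 0.1, -0.0]
width: 0.998
```

```bash
python3 st.py
```

```text
[535.  197.3  11.4] yang -97.32 level fix(frac) [-0.013  0.079] F [-0.19  0.14 -0.04] T [-0.    0.06 -0.  ] w 0.998 t 4.95
```

>>> {"op": "move_arm", "data": {
  "commands": [
    [[-0.12,-0.05,-0.12],[0,0.08,0],1],
    [[0,0,0],[0,0,0],0.5],
    [[0,0,0],[0,0,0],0.3],
    [[0,0,0],[0,0,0],0.1],
    [[0,0,0],[0,0,0],0],
    [[0,0,0],[0,0,0],0],
    [[0,0,0],[0,0,0],0],
    [[0,0,0],[0,0,0],0]
  ],
  "squeeze": 40
}}

```text
clock: 5.62
position: [533.2, 196.1, 9.9]
ee_rot: [-2.334, 1.568, 0.68]
wrist_force: [0.4, -0.4, -0.2]
width: 0.008
```

```bash
python3 st.py
```

```text
[533.2 196.1   9.9] yang -97.32 level fix(frac) [-0.018  0.023] F [ 0.41 -0.35 -0.19] T [-0.01  0.04  0.02] w 0.008 t 5.62
```

```bash
python3 - <<'E'
from h import *
im,d=snap('side','s2.png'); a=cv2.resize(im[130:210,160:280,::-1],None,fx=4,fy=4,interpolation=2)
im,d=snap('top','t2.png'); b=cv2.resize(im[170:250,150:270,::-1],None,fx=4,fy=4,interpolation=2)
cv2.imwrite('pics/s2c.png',np.vstack([a[:300],b[:300]]))
E
```

```text
(no output)
```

View pics/s2c.png

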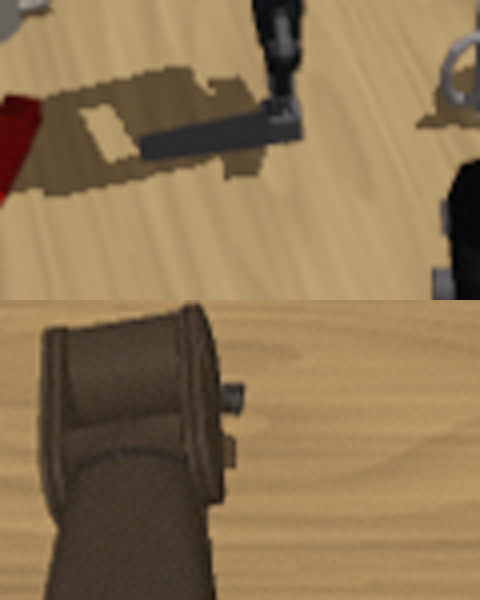

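```bash
python3 - <<'E'
from h import *
D=np.load('pics/s2.png.npy');im=cv2.imread('pics/s2.png')
print('tcp',proj('side',[533.2,196.1,9.9]),'heel',proj('side',[531.5,195.5,14]), 'heeltop',proj('side',[531.5,195.5,28]))
for rr in range(140,170,2): print(rr,[tuple(atd('side',rr,cc,D[rr,cc]).round().astype(int).tolist()) for cc in range(224,238,3)])
E
python3 st.py
```

```text
tcp (np.float64(160.5711932414354), np.float64(230.35270748141707)) heel (np.float64(159.85153659246552), np.float64(229.83271604889418)) heeltop (np.float64(156.59649053573185), np.float64(229.63639334740293))
140 [(542, 315, -2), (518, 156, 131), (524, 145, 139), (536, 154, 128), (581, 303, -1)]
142 [(539, 305, -1), (515, 145, 133), (522, 136, 139), (532, 140, 133), (578, 292, -1)]
144 [(536, 293, 0), (516, 153, 119), (522, 136, 131), (532, 142, 123), (575, 280, 1)]
146 [(533, 281, 2), (516, 155, 109), (525, 151, 111), (534, 153, 106), (573, 273, -2)]
148 [(531, 271, 2), (524, 194, 67), (532, 184, 73), (543, 191, 65), (569, 260, 1)]
150 [(528, 260, 3), (524, 193, 60), (533, 189, 61), (542, 187, 60), (566, 249, 3)]
152 [(525, 247, 6), (524, 196, 49), (532, 189, 53), (542, 191, 49), (564, 243, -1)]
154 [(523, 243, 1), (526, 208, 30), (536, 210, 25), (544, 200, 32), (562, 235, -2)]
156 [(521, 232, 2), (524, 199, 30), (533, 196, 29), (542, 193, 30), (558, 221, 2)]
158 [(515, 207, 16), (521, 188, 31), (530, 187, 30), (540, 186, 28), (557, 216, -2)]
160 [(514, 205, 9), (519, 182, 28), (530, 185, 23), (539, 183, 22), (553, 202, 1)]
162 [(511, 191, 14), (520, 188, 14), (529, 184, 15), (538, 182, 15), (551, 193, 2)]
164 [(509, 185, 11), (519, 184, 10), (528, 183, 8), (539, 186, 3), (548, 181, 5)]
166 [(509, 185, 3), (518, 183, 2), (528, 184, -2), (537, 179, 0), (545, 172, 4)]
168 [(507, 176, 3), (516, 174, 2), (525, 172, 1), (535, 170, 0), (544, 168, -1)]
[533.1 196.1   9.8] yang -97.32 level fix(frac) [-0.018  0.022] F [-0.79 -0.32 -0.84] T [0.04 0.02 0.02] w 0.001 t 5.72
```

```bash
python3 - <<'E'
from h import *
for f in ('s1','s2'):
    D=np.load(f'pics/{f}.png.npy'); print(f)
    for rr in range(136,158,1): print(rr,[tuple(atd('side',rr,cc,D[rr,cc]).round().astype(int).tolist()) for cc in range(226,237,2)])
E
```

```text
s1
136 [(552, 328, 3), (516, 131, 166), (522, 130, 165), (527, 128, 166), (533, 130, 163), (539, 126, 165)]
137 [(552, 327, 0), (515, 125, 168), (521, 129, 163), (527, 127, 163), (532, 126, 163), (538, 126, 162)]
138 [(549, 316, 5), (514, 123, 166), (521, 127, 161), (526, 126, 161), (532, 124, 161), (538, 123, 160)]
139 [(549, 317, 0), (515, 127, 159), (520, 125, 159), (526, 124, 158), (531, 121, 159), (537, 122, 157)]
140 [(549, 315, -3), (514, 125, 157), (524, 142, 141), (531, 147, 135), (538, 151, 130), (580, 301, 0)]
141 [(546, 303, 3), (520, 151, 131), (524, 144, 135), (530, 144, 134), (538, 152, 126), (579, 296, 0)]
142 [(545, 300, 1), (519, 151, 127), (524, 143, 133), (529, 141, 132), (535, 141, 131), (577, 289, 2)]
143 [(544, 297, -1), (520, 155, 120), (524, 145, 127), (529, 141, 129), (535, 142, 127), (576, 285, 1)]
144 [(542, 288, 3), (519, 150, 121), (523, 141, 126), (530, 147, 120), (535, 142, 122), (575, 281, 1)]
145 [(541, 287, -1), (519, 151, 116), (523, 143, 121), (530, 144, 118), (534, 136, 124), (574, 277, -1)]
146 [(540, 282, 0), (518, 150, 113), (524, 149, 112), (
[... 2686 characters left out ...]
51 [(534, 258, -1), (527, 193, 55), (530, 179, 65), (537, 183, 61), (560, 251, -2), (567, 251, -4)]
152 [(532, 248, 3), (526, 192, 51), (532, 189, 53), (537, 184, 55), (558, 244, 0), (564, 243, -1)]
153 [(531, 244, 3), (526, 191, 49), (531, 183, 54), (537, 184, 52), (549, 208, 28), (563, 236, 1)]
154 [(523, 209, 30), (526, 191, 45), (536, 210, 25), (541, 203, 30), (548, 205, 26), (562, 235, -2)]
155 [(522, 206, 29), (529, 208, 25), (534, 201, 30), (298, -864, 997), (546, 197, 29), (560, 228, 0)]
156 [(521, 203, 27), (528, 201, 27), (533, 196, 29), (539, 194, 30), (545, 193, 29), (558, 221, 2)]
157 [(520, 196, 29), (526, 194, 29), (532, 192, 30), (538, 191, 29), (544, 186, 31), (557, 216, 2)]
```

>>> {"op": "move_arm", "data": {
  "commands": [
    [[0,0,0],[0,0,0],1],
    [[0,0,0],[0,0,0],1],
    [[0,0,0],[0,0,0],1],
    [[0,0,0],[0,0,0],1],
    [[0,0,0],[0,0,0],1],
    [[-0.05,0,-0.4],[0,0,0],1],
    [[0,0,-0.4],[0,0,0],1],
    [[0,0,-0.3],[0,0,0],1]
  ]
}}

```text
clock: 6.38
position: [533.5, 196.4, -17.7]
ee_rot: [-2.638, 1.563, 0.376]
wrist_force: [-0.2, 0.6, 0.3]
width: 1.001
```

```bash
python3 st.py;  python3 - <<'E'
from h import *
im,D=snap('side','s3.png'); cv2.imwrite('pics/s3c.png',cv2.resize(im[120:190,170:270,::-1],None,fx=6,fy=6,interpolation=2))
for rr in range(144,162,1): print(rr,[tuple(atd('side',rr,cc,D[rr,cc]).round().astype(int).tolist()) for cc in range(226,237,2)])
E
```

```text
[533.5 196.4 -17.7] yang -97.31 level fix(frac) [-0.026  0.067] F [-0.17  0.62  0.32] T [-0.02  0.07  0.02] w 1.001 t 6.38
144 [(517, 168, 106), (515, 132, 136), (522, 137, 130), (527, 134, 131), (533, 131, 132), (539, 133, 129)]
145 [(516, 165, 105), (515, 132, 132), (521, 132, 130), (527, 131, 130), (532, 130, 129), (539, 132, 126)]
146 [(515, 164, 102), (515, 133, 127), (521, 134, 125), (526, 129, 128), (532, 132, 124), (545, 158, 99)]
147 [(515, 164, 98), (514, 131, 126), (519, 126, 128), (525, 127, 126), (298, -864, 997), (545, 160, 94)]
148 [(514, 160, 97), (514, 131, 122), (520, 129, 122), (525, 128, 121), (531, 128, 119), (544, 154, 95)]
149 [(513, 156, 97), (514, 133, 116), (519, 128, 119), (525, 127, 118), (531, 129, 115), (544, 155, 90)]
150 [(513, 159, 91), (514, 132, 113), (520, 132, 111), (526, 135, 108), (530, 126, 114), (538, 130, 108)]
151 [(534, 256, 1), (513, 131, 110), (519, 127, 112), (525, 128, 110), (531, 127, 109), (536, 126, 109)]
152 [(532, 250, 1), (513, 132, 105), (518, 127, 109), (524, 125, 109), (530, 126, 106), (537, 127, 103)]
153 [(531, 244, 3), (514,
[... 187 characters left out ...]
522, 206, 28), (516, 146, 81), (521, 142, 83), (527, 139, 84), (534, 142, 80), (535, 122, 96)]
156 [(521, 201, 28), (516, 148, 76), (520, 137, 83), (525, 133, 86), (531, 131, 86), (535, 125, 90)]
157 [(519, 194, 31), (514, 141, 77), (518, 129, 87), (525, 133, 82), (530, 130, 83), (536, 126, 85)]
158 [(519, 195, 26), (512, 130, 83), (517, 126, 86), (524, 130, 81), (529, 125, 84), (535, 125, 82)]
159 [(518, 190, 26), (524, 190, 25), (516, 123, 85), (523, 125, 81), (528, 121, 83), (535, 126, 77)]
160 [(517, 189, 23), (523, 183, 26), (516, 125, 79), (523, 125, 77), (532, 141, 61), (554, 205, -1)]
161 [(517, 186, 21), (523, 186, 19), (520, 141, 60), (527, 143, 56), (533, 143, 54), (553, 200, -1)]
```

View pics/s3c.png

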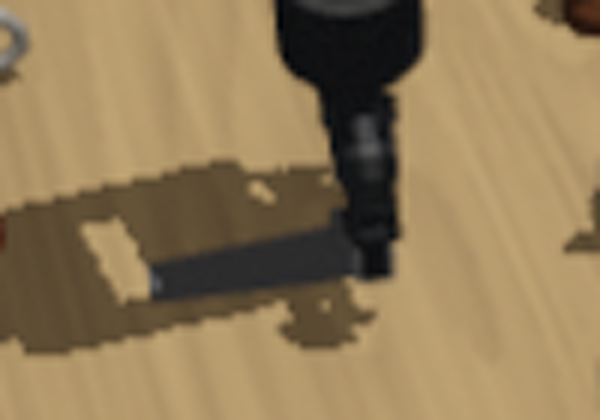

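>>> {"op": "move_arm", "data": {
  "commands": [
    [[0,0,-0.3],[-0.03,0.07,0],1],
    [[0,0,-0.3],[0,0,0],1],
    [[0,0,0],[0,0,0],0.5],
    [[0,0,0],[0,0,0],0.3],
    [[0,0,0],[0,0,0],0],
    [[0,0,0],[0,0,0],0],
    [[0,0,0],[0,0,0],0],
    [[0,0,0],[0,0,0],0]
  ],
  "squeeze": 30
}}

```text
clock: 7.1
position: [535.9, 198.1, -32.6]
ee_rot: [-1.709, 1.569, 1.304]
wrist_force: [-0.3, -0.4, -1.1]
width: 0.347
```

```bash
python3 st.py
```

```text
[535.9 198.1 -32.6] yang -97.36 level fix(frac) [-0.017  0.005] F [-0.28 -0.39 -1.07] T [-0.    0.01  0.  ] w 0.347 t 7.1
```

>>> {"op": "move_arm", "data": {
  "commands": [
    [[0,0,0.5],[0,0,0],0],
    [[0,0,0.5],[0,0,0],0],
    [[0.12,-0.37,0],[0,0,0.8],0],
    [[0.12,-0.37,0],[0,0,0.8],0],
    [[0.12,-0.37,0],[0,0,0.8],0],
    [[0.12,-0.37,0],[0,0,0.8],0],
    [[0.12,-0.37,0],[0,0,0.8],0],
    [[0.12,-0.37,0],[0,0,0.8],0]
  ]
}}

```text
clock: 7.77
position: [553.2, 142.2, -0.7]
ee_rot: [-2.581, 1.569, 0.961]
wrist_force: [-1.2, -0.5, -0.9]
width: 0.349
```

>>> {"op": "move_arm", "data": {
  "commands": [
    [[0.12,-0.37,0],[0,0,0.8],0],
    [[0.12,-0.37,0],[0,0,0.8],0],
    [[0.12,-0.37,0],[0,0,0.8],0],
    [[0.12,-0.37,0],[0,0,0.8],0],
    [[0.12,-0.37,0],[0,0,0.8],0],
    [[0.12,-0.37,0],[0,0,0.8],0],
    [[0.12,-0.37,0],[0,0,0.8],0],
    [[0,0,0],[0,0,0],0]
  ]
}}

```text
clock: 8.43
position: [576.1, 72.9, 7.5]
ee_rot: [2.644, 1.565, 0.519]
wrist_force: [0.0, 0.0, -0.6]
width: 0.346
```

```bash
python3 st.py
```

```text
[576.1  72.9   7.5] yang -31.75 level fix(frac) [-0.026  0.045] F [ 0.05  0.03 -0.65] T [ 0.03  0.05 -0.03] w 0.346 t 8.43
```

>>> {"op": "move_arm", "data": {
  "commands": [
    [[0.12,-0.25,-0.2],[-0.03,0.05,0.7],0],
    [[0.12,-0.25,-0.2],[0,0,0.7],0],
    [[0.1,-0.25,-0.2],[0,0,0.7],0],
    [[0.0,-0.25,-0.2],[0,0,0.6],0],
    [[0,0,-0.2],[0,0,0],0],
    [[0,0,0],[0,0,0],0],
    [[0,0,0],[0,0,0],0],
    [[0,0,0],[0,0,0],0]
  ]
}}

```text
clock: 9.1
position: [584.7, 49.8, -13.4]
ee_rot: [2.695, 1.568, 0.847]
wrist_force: [-0.2, 0.2, -1.0]
width: 0.343
```

```bash
python3 st.py;python3 - <<'E'
from h import *
im,D=snap('top','t4.png'); b=cv2.resize(im[140:230,190:310,::-1],None,fx=5,fy=5,interpolation=2)
im,D=snap('side','s4.png'); a=cv2.resize(im[150:285,190:350,::-1],None,fx=4,fy=4,interpolation=2)
cv2.imwrite('pics/s4c.png',a)
E
```

```text
[584.7  49.8 -13.4] yang -15.92 level fix(frac) [-0.017  0.015] F [-0.23  0.19 -1.02] T [-0.    0.   -0.03] w 0.343 t 9.1
```

View pics/s4c.png

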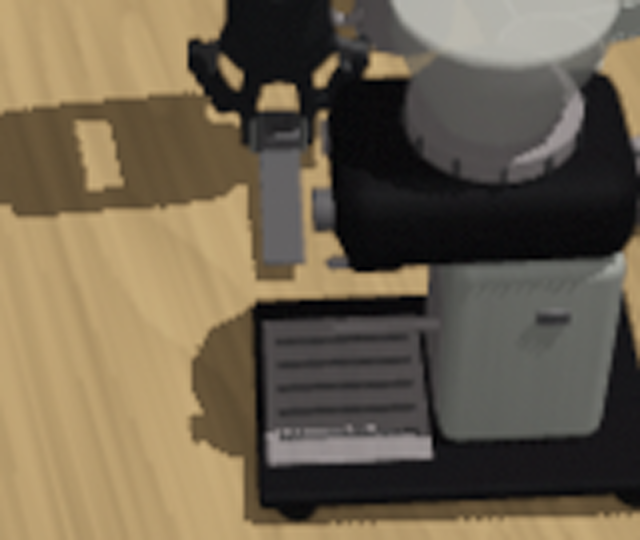

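```bash
python3 - <<'E'
from h import *
D=np.load('pics/s4.png.npy'); im=cv2.imread('pics/s4.png').astype(int)
C=np.array([541.7,-115.7]); ex=np.array([.9645,-.264]); ey=np.array([.264,.9645])
P=[]
for rr in range(190,217):
    for cc in range(252,270):
        p=atd('side',rr,cc,D[rr,cc])
        if p[2]>14 and p[2]<45: P.append(p)
P=np.array(P); q=np.c_[(P[:,:2]-C)@ex,(P[:,:2]-C)@ey,P[:,2]]
for lo in range(20,120,10):
    m=q[(q[:,1]>lo)&(q[:,1]<lo+10)]
    if len(m): print(lo,len(m),np.percentile(m[:,0],[2,50,98]).round(1),m[:,2].mean().round(1), m[:,1].min().round(1))
# base front-left corner check in the new pic
Q=[]
for rr in range(222,280):
    for cc in range(248,345):
        p=atd('side',rr,cc,D[rr,cc])
        if 16<p[2]<42: Q.append(p)
Q=np.array(Q); rc=cv2.minAreaRect(Q[:,:2].astype(np.float32)); print(rc,cv2.boxPoints(rc).round())
E
```

```text
50 30 [-14.8  -0.6  13.8] 22.6 52.2
60 27 [-14.5  -0.3  14.2] 23.4 60.8
70 32 [-14.2  -1.3  11.7] 24.9 70.1
80 28 [-13.9  -0.9  12. ] 25.7 80.0
90 28 [-13.6   0.9  12.6] 26.7 90.1
100 22 [-13.4   1.2  12.9] 28.4 100.2
110 37 [-16.1  -1.5  13.4] 29.1 110.0Traceback (most recent call last):
  File "<stdin>", line 17, in <module>
  File "h.py", line 11, in atd
    p,d=ray(n,row,col); return p+d*dep
        ~~~^^^^^^^^^^^
  File "h.py", line 7, in ray
    c,f=cal(n); d=np.array([(col-c['cx'])/f,-(row-c['cy'])/f,-1.0]); return np.array(c['position']),np.array(c['rotation'])@d
        ~~~^^^
  File "h.py", line 5, in cal
    c=dict(eyes.get_calibration(n)); c["rotation"]=Ro.from_euler("xyz",c["rotation"]).as_matrix(); f=192/np.tan(np.radians(c['vertical_fov'])/2); return c,f
           ~~~~~~~~~~~~~~~~~~~~^^^
ValueError: time passes only in moves, steps and waits
```

>>> {"op": "move_arm", "data": {
  "commands": [
    [[0,0,-0.3],[-0.02,0.02,0.05],0],
    [[0,0,-0.3],[0,0,0],0],
    [[0,0,-0.05],[0,0,0],0],
    [[0,0,0],[0,0,0],0],
    [[-0.05,-0.19,0],[0,0,0],0],
    [[-0.05,-0.19,0],[0,0,0],0],
    [[0,0,0],[0,0,0],0],
    [[0,0,0],[0,0,0],0]
  ]
}}

```text
clock: 9.87
position: [582.0, 40.1, -31.2]
ee_rot: [-0.401, 1.57, -2.244]
wrist_force: [-0.3, 0.0, -0.9]
width: 0.347
```

```bash
python3 st.py
```

```text
[582.   40.1 -31.2] yang -15.58 level fix(frac) [ 0.006 -0.005] F [-0.32  0.02 -0.86] T [ 0.07 -0.03  0.06] w 0.347 t 9.87
```

>>> {"op": "move_arm", "data": {
  "commands": [
    [[0,0,-0.05],[0,0,0],0],
    [[0,0,0],[0,0,0],0],
    [[-0.05,-0.19,0],[0,0,0],0],
    [[-0.05,-0.19,0],[0,0,0],0],
    [[-0.05,-0.19,0],[0,0,0],0],
    [[0,0,0],[0,0,0],0],
    [[0,0,0],[0,0,0],0],
    [[0,0,0],[0,0,0],0]
  ]
}}

```text
clock: 10.53
position: [578.4, 23.5, -31.7]
ee_rot: [1.263, 1.569, -0.581]
wrist_force: [-0.0, 0.6, -0.7]
width: 0.347
```

```bash
python3 st.py
```

```text
[578.4  23.5 -31.7] yang -15.65 level fix(frac) [0.007 0.011] F [-0.02  0.58 -0.72] T [ 0.03 -0.03  0.02] w 0.347 t 10.53
```

>>> {"op": "move_arm", "data": {
  "commands": [
    [[0,0,-0.06],[0,0,0],0],
    [[0,0,0],[0,0,0],0],
    [[0,0,-0.03],[0,0,0],0],
    [[0,0,0],[0,0,0],0],
    [[0,0,0],[0,0,0],0],
    [[0,0,0],[0,0,0],0],
    [[0,0,0],[0,0,0],0],
    [[0,0,0],[0,0,0],0]
  ]
}}

```text
clock: 11.2
position: [579.0, 23.8, -33.5]
ee_rot: [1.231, 1.568, -0.612]
wrist_force: [-0.3, 0.1, 0.3]
width: 0.345
```

```bash
python3 st.py
```

```text
[579.   23.8 -33.5] yang -15.59 level fix(frac) [0.013 0.018] F [-0.34  0.11  0.34] T [-0.04  0.03 -0.01] w 0.345 t 11.2
```

>>> {"op": "move_arm", "data": {
  "commands": [
    [[-0.02,-0.077,0],[0,0,0],0],
    [[-0.02,-0.077,0],[0,0,0],0],
    [[-0.02,-0.077,0],[0,0,0],0],
    [[-0.02,-0.077,0],[0,0,0],0],
    [[0,0,0],[0,0,0],0],
    [[0,0,0],[0,0,0],0],
    [[0,0,0],[0,0,0],0],
    [[0,0,0],[0,0,0],0]
  ]
}}

```text
clock: 11.87
position: [577.1, 15.3, -33.4]
ee_rot: [1.554, 1.568, -0.29]
wrist_force: [0.3, 0.7, 0.0]
width: 0.347
```

```bash
cat >> st.py <<'E'
C=np.array([541.7,-115.7]); d=s['position'][:2]-C
print('lat',(d@[.9645,-.264]).round(1),'dist',(d@[.264,.9645]).round(1),'push',(s['wrist_force'][:2]@[.264,.9645]).round(2),'Fz',s['wrist_force'][2].round(2))
E
python3 st.py
```

```text
[577.1  15.3 -33.4] yang -15.62 level fix(frac) [0.008 0.027] F [0.25 0.72 0.01] T [-0.    0.01 -0.01] w 0.347 t 11.87
lat -0.5 dist 135.7 push 0.76 Fz 0.01
```

>>> {"op": "move_arm", "data": {
  "commands": [
    [[-0.02,-0.077,0],[0,0,0],0],
    [[-0.02,-0.077,0],[0,0,0],0],
    [[-0.02,-0.077,0],[0,0,0],0],
    [[0,0,0],[0,0,0],0],
    [[0,0,0],[0,0,0],0],
    [[0,0,0],[0,0,0],0],
    [[0,0,0],[0,0,0],0],
    [[0,0,0],[0,0,0],0]
  ]
}}

```text
clock: 12.53
position: [575.7, 9.7, -33.3]
ee_rot: [1.944, 1.567, 0.101]
wrist_force: [-0.0, 0.8, 0.4]
width: 0.347
```

```bash
python3 st.py
```

```text
[575.7   9.7 -33.3] yang -15.63 level fix(frac) [-0.003  0.033] F [-0.    0.76  0.41] T [0.09 0.03 0.07] w 0.347 t 12.53
lat -0.4 dist 130.0 push 0.73 Fz 0.41
```

Time is ample; continue in 4 mm steps.

>>> {"op": "move_arm", "data": {
  "commands": [
    [[-0.02,-0.077,0],[0,0,0],0],
    [[0,0,0],[0,0,0],0],
    [[-0.02,-0.077,0],[0,0,0],0],
    [[0,0,0],[0,0,0],0],
    [[0,0,0],[0,0,0],0],
    [[0,0,0],[0,0,0],0],
    [[0,0,0],[0,0,0],0],
    [[0,0,0],[0,0,0],0]
  ]
}}

```text
clock: 13.2
position: [575.0, 6.5, -33.1]
ee_rot: [2.244, 1.566, 0.4]
wrist_force: [1.5, 1.6, 0.5]
width: 0.347
```

```bash
python3 st.py
```

```text
[575.    6.5 -33.1] yang -15.66 level fix(frac) [-0.018  0.042] F [1.49 1.64 0.46] T [ 0.28 -0.04 -0.03] w 0.347 t 13.2
lat -0.1 dist 126.6 push 1.98 Fz 0.46
```

>>> {"op": "move_arm", "data": {
  "commands": [
    [[-0.02,-0.077,0],[0,0,0],0],
    [[0,0,0],[0,0,0],0],
    [[-0.02,-0.077,0],[0,0,0],0],
    [[0,0,0],[0,0,0],0],
    [[0,0,0],[0,0,0],0],
    [[0,0,0],[0,0,0],0],
    [[0,0,0],[0,0,0],0],
    [[0,0,0],[0,0,0],0]
  ]
}}

```text
clock: 13.87
position: [574.0, 2.3, -33.0]
ee_rot: [2.258, 1.566, 0.413]
wrist_force: [-0.0, 1.6, -0.7]
width: 0.347
```

```bash
python3 st.py
```

```text
[574.    2.3 -33. ] yang -15.67 level fix(frac) [-0.02   0.045] F [-0.03  1.65 -0.69] T [ 0.31 -0.08  0.01] w 0.347 t 13.87
lat -0.0 dist 122.3 push 1.58 Fz -0.69
```

>>> {"op": "move_arm", "data": {
  "commands": [
    [[-0.007,-0.025,-0.02],[-0.02,0.03,0],0],
    [[-0.007,-0.025,0],[0,0,0],0],
    [[-0.007,-0.025,0],[0,0,0],0],
    [[-0.007,-0.025,0],[0,0,0],0],
    [[-0.007,-0.025,0],[0,0,0],0],
    [[-0.007,-0.025,0],[0,0,0],0],
    [[-0.007,-0.025,0],[0,0,0],0],
    [[-0.007,-0.025,0],[0,0,0],0]
  ]
}}

```text
clock: 14.53
position: [572.8, -2.5, -33.4]
ee_rot: [2.101, 1.569, 0.257]
wrist_force: [0.4, 2.1, 0.5]
width: 0.348
```

```bash
python3 st.py
```

```text
[572.8  -2.5 -33.4] yang -15.67 level fix(frac) [-0.005  0.018] F [0.44 2.1  0.52] T [ 0.33 -0.09 -0.03] w 0.348 t 14.53
lat 0.1 dist 117.4 push 2.14 Fz 0.52
```

>>> {"op": "move_arm", "data": {
  "commands": [
    [[-0.007,-0.025,0],[0,0,0],0],
    [[-0.007,-0.025,0],[0,0,0],0],
    [[-0.007,-0.025,0],[0,0,0],0],
    [[-0.007,-0.025,0],[0,0,0],0],
    [[-0.007,-0.025,0],[0,0,0],0],
    [[-0.007,-0.025,0],[0,0,0],0],
    [[-0.007,-0.025,0],[0,0,0],0],
    [[-0.007,-0.025,0],[0,0,0],0]
  ]
}}

```text
clock: 15.2
position: [571.2, -8.2, -33.4]
ee_rot: [2.047, 1.569, 0.203]
wrist_force: [1.0, 2.1, 0.2]
width: 0.343
```

```bash
python3 st.py
```

```text
[571.2  -8.2 -33.4] yang -15.67 level fix(frac) [-0.004  0.017] F [1.04 2.09 0.22] T [ 0.39 -0.07  0.02] w 0.343 t 15.2
lat 0.0 dist 111.5 push 2.29 Fz 0.22
```

>>> {"op": "move_arm", "data": {
  "commands": [
    [[-0.007,-0.025,0],[0,0,0],0],
    [[-0.007,-0.025,0],[0,0,0],0],
    [[-0.007,-0.025,0],[0,0,0],0],
    [[-0.007,-0.025,0],[0,0,0],0],
    [[-0.007,-0.025,0],[0,0,0],0],
    [[-0.007,-0.025,0],[0,0,0],0],
    [[-0.004,-0.014,0],[0,0,0],0],
    [[-0.004,-0.014,0],[0,0,0],0]
  ]
}}

```text
clock: 15.87
position: [569.8, -13.2, -33.4]
ee_rot: [2.053, 1.569, 0.209]
wrist_force: [1.2, 2.3, 0.3]
width: 0.347
```

```bash
python3 st.py
```

```text
[569.8 -13.2 -33.4] yang -15.67 level fix(frac) [-0.004  0.017] F [1.2  2.29 0.28] T [ 0.37 -0.07  0.  ] w 0.347 t 15.87
lat -0.0 dist 106.3 push 2.53 Fz 0.28
```

>>> {"op": "move_arm", "data": {
  "commands": [
    [[-0.004,-0.014,0],[0,0,0],0],
    [[-0.004,-0.014,0],[0,0,0],0],
    [[-0.004,-0.014,0],[0,0,0],0],
    [[-0.004,-0.014,0],[0,0,0],0],
    [[-0.004,-0.014,0],[0,0,0],0],
    [[-0.004,-0.014,0],[0,0,0],0],
    [[-0.004,-0.014,0],[0,0,0],0],
    [[-0.004,-0.014,0],[0,0,0],0]
  ]
}}

```text
clock: 16.53
position: [569.6, -14.1, -33.1]
ee_rot: [2.661, 1.566, 0.816]
wrist_force: [1.4, 5.1, 0.6]
width: 0.348
```

```bash
python3 st.py
```

```text
[569.6 -14.1 -33.1] yang -15.74 level fix(frac) [-0.037  0.034] F [1.4  5.11 0.59] T [ 0.76 -0.19  0.06] w 0.348 t 16.53
lat 0.1 dist 105.4 push 5.3 Fz 0.59
```

```bash
python3 - <<'E'
from h import *
im,D=snap('top','t5.png')
ims,Ds=snap('side','s5.png')
def tiltfit(n,f,win):
    D=np.load(f); c,f_=cal(n); rr,cc=np.mgrid[win[0]:win[1],win[2]:win[3]]; d=D[rr,cc]
    P=np.stack([(cc-c['cx'])/f_*d,-(rr-c['cy'])/f_*d,-d],-1).reshape(-1,3)@c['rotation'].T+c['position']
    return P
for f in ('pics/side0.png','pics/s4.png','pics/s5.png'):
    P=tiltfit('side',f+'.npy',(225,285,245,365)); P=P[(P[:,2]>20)&(P[:,2]<46)]
    q=np.c_[(P[:,:2]-[625,-209])@[.9645,-.264],(P[:,:2]-[625,-209])@[.264,.9645],P[:,2]]
    # bare base rim: right strip y<-60, upper surface
    m=(q[:,1]<-58)&(q[:,1]>-83)&(abs(q[:,0])<125); m2=(q[:,0]<-30)&(q[:,0]>-120)&(abs(q[:,1])<75)
    for k in (m,m2):
        z=q[k]; co,*_=np.linalg.lstsq(np.c_[z[:,:2],np.ones(len(z))],z[:,2],rcond=None); print(f,k.sum(),co.round(4))
# image alignment of hopper/head between pictures
a=cv2.cvtColor(cv2.imread('pics/s4.png'),6); b=cv2.cvtColor(cv2.imread('pics/s5.png'),6); z=cv2.cvtColor(cv2.imread('pics/side0.png'),6)
for nm,(y0,y1,x0,x1) in {'hopper':(130,200,290,350),'column':(215,258,300,345),'base':(255,280,255,355)}.items():
    for ref,rn in((z,'0'),(a,'4')):
        res=cv2.matchTemplate(b[y0-12:y1+12,x0-12:x1+12],ref[y0:y1,x0:x1],cv2.TM_CCOEFF_NORMED); _,v,_,l=cv2.minMaxLoc(res); print(nm,rn,round(v,3),l[0]-12,l[1]-12)
E
python3 st.py
```

```text
pics/side0.png 916 [2.08000e-02 1.44300e-01 4.64817e+01]
pics/side0.png 1442 [ 2.3500e-02 -3.1500e-02  3.7112e+01]
pics/s4.png 906 [2.2000e-02 1.2120e-01 4.4873e+01]
pics/s4.png 1453 [ 2.1100e-02 -3.2100e-02  3.6912e+01]
pics/s5.png 871 [-6.00000e-04  9.48000e-02  4.13582e+01]
pics/s5.png 1485 [ 2.50000e-03 -2.30000e-03  3.67835e+01]
hopper 0 0.979 3 3
hopper 4 0.979 3 3
column 0 0.917 1 2
column 4 0.917 1 2
base 0 0.952 0 1
base 4 0.952 0 1
[569.6 -14.1 -33.1] yang -15.74 level fix(frac) [-0.036  0.034] F [1.3  5.52 1.06] T [ 0.74 -0.17  0.03] w 0.345 t 16.63
lat 0.1 dist 105.3 push 5.67 Fz 1.06
```

>>> {"op": "move_arm", "data": {
  "commands": [
    [[-0.004,-0.016,0],[0,0,0],0],
    [[-0.004,-0.016,0],[0,0,0],0],
    [[-0.004,-0.016,0],[0,0,0],0],
    [[-0.004,-0.016,0],[0,0,0],0],
    [[-0.004,-0.016,0],[0,0,0],0],
    [[-0.004,-0.016,0],[0,0,0],0],
    [[-0.004,-0.016,0],[0,0,0],0],
    [[-0.004,-0.016,0],[0,0,0],0]
  ]
}}

```text
clock: 17.3
position: [569.8, -13.9, -32.5]
ee_rot: [2.834, 1.56, 0.988]
wrist_force: [0.7, 6.2, 0.5]
width: 0.345
```

```bash
python3 st.py
```

```text
[569.8 -13.9 -32.5] yang -15.78 level fix(frac) [-0.085  0.056] F [0.66 6.2  0.53] T [ 0.69 -0.16 -0.01] w 0.345 t 17.3
lat 0.2 dist 105.5 push 6.15 Fz 0.53
```

>>> {"op": "move_arm", "data": {
  "commands": [
    [[-0.004,-0.016,-0.02],[-0.08,0.05,0],0],
    [[-0.006,-0.02,0],[0,0,0],0],
    [[-0.006,-0.02,0],[0,0,0],0],
    [[-0.006,-0.02,0],[0,0,0],0],
    [[0,0,0],[0,0,0],0],
    [[0,0,0],[0,0,0],0],
    [[0,0,0],[0,0,0],0],
    [[0,0,0],[0,0,0],0]
  ]
}}

```text
clock: 17.97
position: [569.3, -14.7, -33.3]
ee_rot: [2.925, 1.569, 1.079]
wrist_force: [1.0, 3.7, -0.0]
width: 0.347
```

```bash
python3 st.py
```

```text
[569.3 -14.7 -33.3] yang -15.77 level fix(frac) [-0.017  0.009] F [ 1.03  3.73 -0.03] T [ 0.55 -0.16  0.01] w 0.347 t 17.97
lat -0.0 dist 104.7 push 3.87 Fz -0.03
```

>>> {"op": "move_arm", "data": {
  "commands": [
    [[0,0,0],[-0.015,0.01,0],0],
    [[0,0,0],[0,0,0],0],
    [[0,0,0],[0,0,0],0],
    [[0,0,0],[0,0,0],0],
    [[0,0,0],[0,0,0],0],
    [[-0.006,-0.025,0],[0,0,0],0],
    [[-0.006,-0.025,0],[-0.02,0,0],0],
    [[-0.006,-0.025,0],[-0.02,0,0],0]
  ]
}}

```text
clock: 18.63
position: [569.4, -15.2, -33.3]
ee_rot: [1.132, 1.569, -0.715]
wrist_force: [2.3, 5.8, -0.6]
width: 0.347
```

```bash
python3 st.py
```

```text
[569.4 -15.2 -33.3] yang -15.87 level fix(frac) [0.011 0.013] F [ 2.31  5.8  -0.61] T [ 1.   -0.37  0.06] w 0.347 t 18.63
lat 0.2 dist 104.3 push 6.2 Fz -0.61
```

>>> {"op": "move_arm", "data": {
  "commands": [
    [[0,0,0],[0,0,0],0],
    [[0,0,0],[0,0,0],0.5],
    [[0,0,0],[0,0,0],0.7],
    [[0,0,0],[0,0,0],0.8],
    [[0,0,0],[0,0,0],0.8],
    [[0,0,0.3],[0,0,0],0.8],
    [[0,0,0.6],[0,0,0],0.8],
    [[0,0,0.6],[0,0,0],0.8]
  ]
}}

```text
clock: 19.3
position: [564.4, -18.7, 1.7]
ee_rot: [-0.807, 1.559, -2.653]
wrist_force: [-0.7, 0.3, 0.3]
width: 0.803
```

>>> {"op": "move_arm", "data": {
  "commands": [
    [[0.1,0.4,0.8],[0,0,0],0.8],
    [[0.1,0.5,0.8],[0,0,0],0.8],
    [[0.1,0.5,0.8],[0,0,0],0.8],
    [[0.1,0.5,0.8],[0,0,0],0.8],
    [[0,0.5,0.3],[0,0,0],0.8],
    [[0,0.5,0],[0,0,0],0.8],
    [[0,0.5,0],[0,0,0],0.8],
    [[0,0,0],[0,0,0],0.8]
  ]
}}

```text
clock: 19.97
position: [575.6, 67.9, 99.3]
ee_rot: [-0.186, 1.561, -2.036]
wrist_force: [-0.1, -0.2, -0.7]
width: 0.799
```

```bash
python3 st.py; python3 - <<'E'
from h import *
im,D=snap('side','s6.png'); cv2.imwrite('pics/s6c.png',cv2.resize(im[120:290,190:370,::-1],None,fx=3.5,fy=3.5,interpolation=2))
c,f_=cal('side')
for f in ('s5','s6'):
    D=np.load(f'pics/{f}.png.npy'); rr,cc=np.mgrid[180:285,245:365]; d=D[rr,cc]
    P=np.stack([(cc-c['cx'])/f_*d,-(rr-c['cy'])/f_*d,-d],-1).reshape(-1,3)@c['rotation'].T+c['position']
    q=np.c_[(P[:,:2]-[625,-209])@[.9645,-.264],(P[:,:2]-[625,-209])@[.264,.9645],P[:,2]]
    z=q[(q[:,2]>20)&(q[:,2]<46)&(q[:,0]<-30)&(q[:,0]>-120)&(abs(q[:,1])<75)]; co,*_=np.linalg.lstsq(np.c_[z[:,:2],np.ones(len(z))],z[:,2],rcond=None); print(f,'base',co.round(4))
    w=q[(abs(q[:,0]+105)<11)&(q[:,1]>100)&(q[:,1]<144)&(q[:,2]<20)]; print('taper',len(w),np.polyfit(w[:,1],w[:,2],1).round(4) if len(w)>5 else '', 'lateral slope',np.polyfit(w[:,0],w[:,2],1).round(3) if len(w)>5 else '')
E
```

```text
[575.6  67.9  99.3] yang -15.98 level fix(frac) [ 0.081 -0.041] F [-0.06 -0.24 -0.7 ] T [ 0.01 -0.02 -0.01] w 0.799 t 19.97
lat -15.8 dist 186.0 push -0.24 Fz -0.7
s5 base [ 2.50000e-03 -2.30000e-03  3.67858e+01]
taper 84 [0.0732 2.1644] lateral slope [-1.0000e-02  1.0053e+01]
s6 base [ 3.50000e-03 -3.80000e-03  3.68974e+01]
taper 84 [ 0.0957 -1.245 ] lateral slope [-0.052  5.083]
```

View pics/s6c.png

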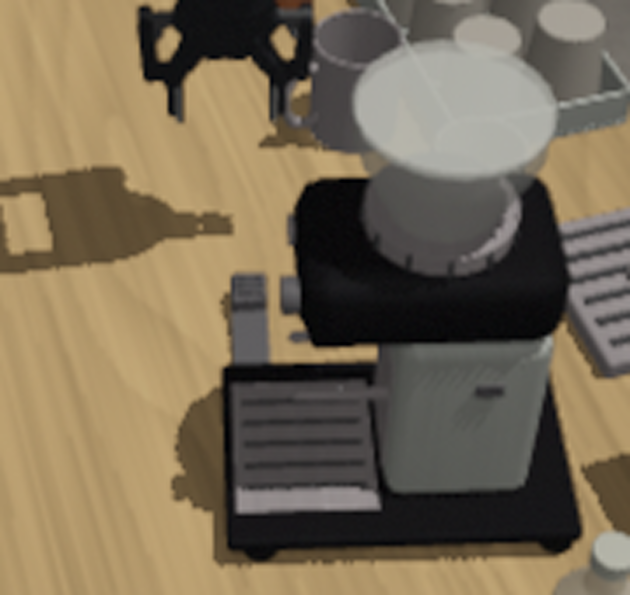

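```bash
python3 - <<'E'
from h import *
g=lambda n:cv2.cvtColor(cv2.imread(f'pics/{n}.png'),6).astype(np.float32)
A,B,Z=g('s5'),g('s6'),g('side0')
for nm,(y0,y1,x0,x1) in {'hopper':(132,172,292,350),'head':(172,215,278,350),'column':(215,258,300,345),'base':(250,280,255,355)}.items():
    w=cv2.createHanningWindow((x1-x0,y1-y0),cv2.CV_32F)
    print(nm,'5->6',np.round(cv2.phaseCorrelate(A[y0:y1,x0:x1],B[y0:y1,x0:x1],w)[0],2),'0->6',np.round(cv2.phaseCorrelate(Z[y0:y1,x0:x1],B[y0:y1,x0:x1],w)[0],2))
for f in ('s4','s6'):
  D=np.load(f'pics/{f}.png.npy'); c,f_=cal('side'); rr,cc=np.mgrid[170:226,250:275]; d=D[rr,cc]
  P=np.stack([(cc-c['cx'])/f_*d,-(rr-c['cy'])/f_*d,-d],-1).reshape(-1,3)@c['rotation'].T+c['position']
  C=[541.7,-115.7]; q=np.c_[(P[:,:2]-C)@[.9645,-.264],(P[:,:2]-C)@[.264,.9645],P[:,2]]
  h=q[(abs(q[:,0])<20)&(q[:,1]>40)&(q[:,1]<140)&(q[:,2]>20)&(q[:,2]<34)]
  if f=='s6': print('heel top n',len(h),np.percentile(h[:,1],[1,50,99]).round(1),np.percentile(h[:,0],[1,50,99]).round(1),'z slope',np.polyfit(h[:,1],h[:,2],1).round(3))
  w=q[(abs(q[:,0])<12)&(q[:,1]>30)&(q[:,1]<82)&(q[:,2]>6)&(q[:,2]<18)]; 
  if f=='s6':
    print('taper z-> s', len(w), 'tip dist est', np.mean(w[:,1]-(w[:,2]-2)/.12).round(2),'slope',np.polyfit(w[:,1],w[:,2],1).round(3))
E
```

```text
hopper 5->6 [ 0.05 -0.03] 0->6 [-0.12  0.06]
head 5->6 [0.02 0.55] 0->6 [3.02 3.93]
column 5->6 [0.6  0.54] 0->6 [1.41 2.79]
base 5->6 [-0.01 -0.03] 0->6 [0.2  0.53]
heel top n 103 [ 83.9  98.7 118.1] [-13.7   1.1  15.5] z slope [ 0.114 16.077]
taper z-> s 107 tip dist est -16.67 slope [0.103 5.005]
```

```bash
python3 -c "
from h import *
print(r.hand_in())"
```

```text
the job is handed in; nothing more can be done
None
```

I slid the grey wedge in from the grinder's left, under the short front left foot, until the push rose steeply. Then I let go, backed the arm off and handed the job in at about 20 s; it gave no verdict.

- **Push:** it was light at about 2.3 N and rose steeply from about 105.5 mm (tool to foot axis). I stopped at about 6.2 N, roughly 1.5 mm past first touch. That is 4 N above the light push, at the low end of the 4 to 5 N you gave.
- **Level:** by camera, the base's tilt went from about 0.039 rad to about 0.005 rad, inside the 0.0175 limit.
- **Wedge after release:** it stayed where it was left, with the heel centre about 101 mm from the foot axis, as expected. The taper slope measured 0.10 against 0.12, so it looks flat within the noise.
- **Not checked directly:** I could not measure the load on each foot. That all four bear is inferred from the push and the tilt. The image comparison used to check for movement was mixed: some patches matched poorly, while the head and column patches suggested the grinder rose slightly after the push reading.

**Disagreement with the data given:** the fingertips really sit about 37 mm higher than the reported tool position. The first grasp therefore closed above the heel without touching it. I corrected this from the camera depth and the second grasp held (opening 0.347, about 30 mm).

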